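Cover the chutney pots against the tandoor's ash

ROBOT

A 6-joint arm with a two-finger parallel gripper is mounted at the origin on the work surface. World frame = base frame: x ahead of the robot, y to its left, z up, the work surface at z = 0. Lengths are in m, angles in rad, forces in N, time in s.
With the tool pointing down it reaches from about 0.225 to 0.875 m from the base axis. Payload 3.4 kg.
Tool frame: the origin (TCP) lies at the very end of the fingers, on their centre line; the grasp point (between the pads) lies 19 mm behind it; z points along the fingers, y is the line along which they close (so a half turn about z gives the same grasp; the last joint's range is limited). The gripper opens to 85 mm and grips with 20 to 120 N. Pads are 22 mm wide; open, the fingers measure 114 mm over their backs; the gripper's body (76 mm by 85 mm) begins 54 mm behind the grasp point. The pads swing forward as they close: fully open they stand 13 mm farther back than shut.
Start: joints at [-1.306, 0.276, 1.505, -0, 1.361, -0.121], TCP at [0.216, -0.533, 0.231] pointing down, gripper open.
Joint ranges: [-2.89, 2.89], [-0.75, 2.08], [0.22, 2.7], [-1.18, 4.32], [0.11, 2.71], [-2.7, 2.7]. Speed limits (rad/s): [2.57, 2.57, 3.14, 3.14, 3.14, 3.14].

INTERFACE

Orientations are given as a unit quaternion [w, x, y, z].
In Python, from rig import manip gives the robot as it stands. The module is installed in compiled form; this text tells all that it offers.
- The arm moves only by the tool play_rows, never from a script. Its argument "motion" is a list of rows, each a list of 5 numbers: the shift along the tool's x, y, z in units of 40 mm (1.0 is 40 mm), then the turn about the tool's z in units of 10 degrees (1.0 is 10 degrees), then the finger opening in mm, from 0 to 85.4. A call has 1 to 5 rows; each row is the pose to reach, as a shift and turn from the pose commanded when the call began, along the tool's axes at that moment; what a row does not reach only later rows make up. A row lasts 1/8 s, in which the tool goes at most 62.5 mm and 10.7 degrees, less where a joint would pass 70% of its speed; a pose out of reach is approached as far as the arm can. A call with a gripper value outside its range is refused whole. The fingers move at their own pace and stop on an object; "newtons" is the grip in N (left out, the last holds). Time passes only in rows, so rows that repeat a pose let the fingers close. It gives the time, the measured TCP pose, the force, the opening and the grip force at its end, in the units of the state.
- manip.get_state(): the state, without advancing time (a new reading comes with each control period).
- manip.get_image(name): name is "scene" or "top" or "wrist"; returns a dict with "img" (420x560x3 uint8, red, green, blue), "range_z" (420x560 float32, m along the optical axis (not along the pixel's ray), 0 where there is no reading), "fx", "fy", "cx", "cy" (pixels), "R" (3x3) and "t" (3): a world point X has camera coordinates R X + t. Camera axes: x right, y down, z forward; pixel columns grow to the right and rows downward; lengths in m; the calibration is good to about 2 mm. A picture is of the moment at which its call begins.
- manip.sign_off(): hands the job in; it is judged then, once.
The state is a dict: "clock": time; "qpos": joint angles; "qd": joint speeds; "effort": joint torques, N m; "position": TCP position; "ee_rot": TCP orientation; "contact_force": force on the tool from outside, world axes, zero at the start; "moment": the same for the moment, N m; "width": finger opening in m; "gripper_force": force on a finger pad.
Only numpy, scipy, OpenCV 4.12 (cv2) and the standard library are available. Lean on these libraries where they do the work, as an engineer would, in place of code of your own. Each camera call takes 0.05 s, during which the arm holds its last target. There are 200 camera calls.

TASK

Ash is flying from the tandoor: pick out the three round steel lids and cover the three steel pots, each with the lid of its own size, set down gently and lying fully home and level with its plug inside the pot's mouth. Leave the pots upright where they stand, and leave the square lid, the wooden dough press, the plate and the brush holder where they are.

Things in the scene. Friction and masses are not known exactly. Their poses are not given: they have to be found in the camera images.
- small_pot: The small-sized of three plain round open steel pots, empty, loose, standing upright: outer diameter 72 mm, height 45 mm, wall 4 mm (mouth 64 mm). Origin at the centre of its underside, z up; mass about 0.2 kg.
- middle_pot: The middle-sized of three plain round open steel pots, empty, loose, standing upright: outer diameter 96 mm, height 52 mm, wall 4 mm (mouth 88 mm). Origin at the centre of its underside, z up; mass about 0.3 kg.
- large_pot: The large-sized of three plain round open steel pots, empty, loose, standing upright: outer diameter 120 mm, height 60 mm, wall 4 mm (mouth 112 mm). Origin at the centre of its underside, z up; mass about 0.42 kg.
- small_lid: The small-sized round steel lid, for the 72 mm pot; loose, right way up. Origin: centre of its underside, z up. Plug 48 mm across, z 0 to 6 mm (8 mm play all round in the pot's mouth); rim disc 84 mm across, z 6 to 9; raised disc to z 11; dark wooden upright cylinder knob 24 mm across on the centre, z 11 to 41. Seated: origin 39 mm above the pot's underside. About 0.08 kg.
- middle_lid: The middle-sized round steel lid, for the 96 mm pot; loose, right way up. Origin: centre of its underside, z up. Plug 72 mm across, z 0 to 6 mm (8 mm play all round in the pot's mouth); rim disc 108 mm across, z 6 to 9; raised disc to z 11; dark wooden upright cylinder knob 24 mm across on the centre, z 11 to 41. Seated: origin 46 mm above the pot's underside. About 0.12 kg.
- large_lid: The large-sized round steel lid, for the 120 mm pot; loose, right way up. Origin: centre of its underside, z up. Plug 96 mm across, z 0 to 6 mm (8 mm play all round in the pot's mouth); rim disc 132 mm across, z 6 to 9; raised disc to z 11; dark wooden upright cylinder knob 24 mm across on the centre, z 11 to 41. Seated: origin 54 mm above the pot's underside. About 0.17 kg.
- square_lid: A square steel lid, 90 x 90 mm, with the same dark knob (24 mm in diameter, top 39 mm above the counter); belongs to none of these pots. Loose. Origin at the centre of its underside.
- press: A pale wooden dough press: round block 100 mm in diameter, 22 mm thick, with a 24 mm knob up to 52 mm. Not a lid. Loose. Origin at the centre of its underside.
- plate: Blue melamine plate, 180 mm in diameter, 18 mm high, loose, off to the left. Origin at the centre of its underside.
- brush_holder: Empty black silicone basting-brush holder, an upright cup about 68 mm wide at the foot and 105 mm tall, loose, off to the right. Origin at the centre of its underside.
Things that resemble listed ones, but are neither listed nor needed, are in the scene too. What is shaped like the small_lid but pink or purple is not meant.

How it is judged:
By the outcome, as a careful person would: the job done as asked, in the order asked, and still so for the second after the job is handed in, with the robot touching nothing.
It also fails if it takes over 85 s, if anything falls off the work surface, if the arm or the gripper's body presses on something with over 40 N, if the wrist force passes 120 N, or if a joint passes its speed limit or range.

## Working session

There is one attempt and no reset: what is moved stays moved. The work goes in short steps, Python scripts to look and compute and a tool call to move; the robot and the scene stay as the last step left them, time stands still between calls to the robot, and variables do not carry over. Pictures are saved under pics/ and viewed, at most 14 in all, crops included, and the job is handed in when it is done.

Besides the shell and the picture viewer there is one more tool, called after "Emit:" as name([rows], argument=value, ...), one row to a line, values as JSON. play_rows: Moves the arm, as the interface text tells. Its arguments: {"type":"object","properties":{"motion":{"type":"array","items":{"type":"array","items":{"type":"number"}}},"newtons":{"type":"number"}},"required":["motion"]}

```bash
mkdir -p pics; python3 - <<'E'
from rig import manip
import cv2,numpy as np,pickle
s=manip.get_state();print(s['clock'],s['position'],s['ee_rot'],s['width'])
for n in("top","scene"):
    d=manip.get_image(n);pickle.dump(d,open(n+'.pkl','wb'))
    cv2.imwrite(f'pics/{n}0.png',d['img'][:,:,::-1]);print(n,d['R'].round(3).tolist(),d['t'],d['fx'])
E
```

```text
0.0 [ 0.21621805 -0.53222392  0.23045243] [-9.02055600e-04  9.81453178e-01  1.91699875e-01 -6.65345117e-05] 0.08511021014429186
top [[-0.024, -1.0, -0.008], [-0.999, 0.024, -0.043], [0.043, 0.007, -0.999]] [0.01159771 0.40322752 1.46154272] 448.05997032763014
scene [[-0.554, 0.833, -0.015], [0.685, 0.446, -0.576], [-0.473, -0.329, -0.817]] [ 0.20618841 -0.25015173  1.37089964] 387.48147376411146
```

View pics/top0.png

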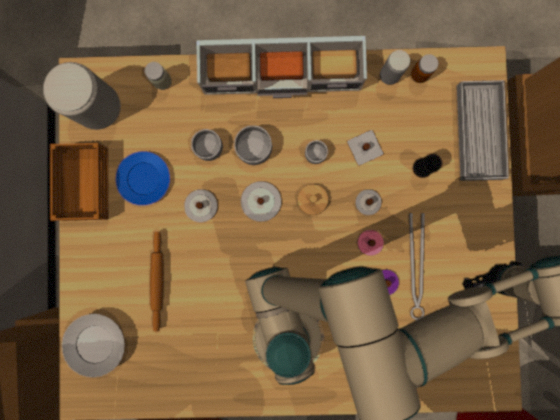

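View pics/scene0.png

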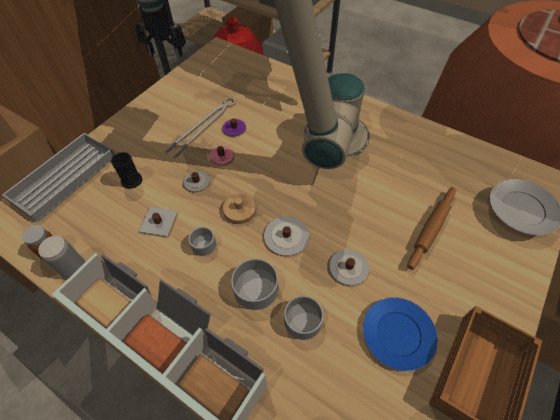

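The top view shows three lid candidates: the small steel lid at (368,202), the middle at (201,206) and the large at (261,201). The pots are at (316,151) small, (207,144) middle and (253,145) large. Things that could be mistaken for a lid are pink (371,243), purple (386,281), the square lid (365,147) and the press (312,199). The scene view agrees.

```bash
cat > h.py <<'E'
import numpy as np
from scipy.optimize import least_squares
def cloud(d):
    z=d['range_z'].astype(float);v,u=np.indices(z.shape)
    c=np.stack([(u-d['cx'])/d['fx']*z,(v-d['cy'])/d['fy']*z,z],-1)
    P=(c-d['t'])@d['R'];P[z==0]=np.nan;return P
def near(P,c,r,z0,z1):
    Q=P.reshape(-1,3);Q=Q[~np.isnan(Q[:,0])]
    return Q[(np.hypot(*(Q[:,:2]-c).T)<r)&(Q[:,2]>z0)&(Q[:,2]<z1)]
def circ(Q,r):  # centre of a ring/disc edge of known radius
    f=lambda c:np.hypot(*(Q[:,:2]-c).T)-r
    return least_squares(f,Q[:,:2].mean(0),loss='soft_l1',f_scale=.002).x
E
python3 - <<'E'
import pickle,cv2,numpy as np
from h import *
t=pickle.load(open('top.pkl','rb'));s=pickle.load(open('scene.pkl','rb'))
Pt,Ps=cloud(t),cloud(s)
px=dict(small_pot=(316,151,.036,.045),middle_pot=(207,144,.048,.052),large_pot=(253,145,.06,.06),small_lid=(368,202,.042,0),middle_lid=(201,206,.054,0),large_lid=(261,201,.066,0),press=(312,199,.05,0),square=(365,147,.05,0),pink=(371,243,.042,0))
for n,(u,v,r,h) in px.items():
    c0=np.nanmedian(Pt[v-3:v+4,u-3:u+4].reshape(-1,3),0)[:2]
    for nm,P in(('top',Pt),('scene',Ps)):
        if h:
            Q=near(P,c0,r+.02,h-.008,h+.008); c=circ(Q,r-.002);e=''
        else:
            Q=near(P,c0,.03,.03,.06); c=(Q[:,:2].min(0)+Q[:,:2].max(0))/2 if len(Q) else [0,0]
            E=near(P,c0,r+.015,.0055,.014); e=(((E[:,:2].min(0)+E[:,:2].max(0))/2).round(4),np.ptp(E[:,:2],axis=0).round(3)) if len(E) else ''
        print(n,nm,len(Q),np.round(c,4),'ext',np.ptp(Q[:,:2],axis=0).round(3),'z',np.median(Q[:,2]).round(4) if len(Q) else 0,e)
im=t['img'][120:270,170:410,::-1];cv2.imwrite('pics/crop.png',cv2.resize(im,None,fx=3.3,fy=3.3,interpolation=2))
E
```

```text
small_pot top 94 [ 0.6021 -0.1063] ext [0.07  0.068] z 0.045 
small_pot scene 170 [ 0.6027 -0.1043] ext [0.07  0.073] z 0.0446 
middle_pot top 149 [0.6334 0.2476] ext [0.095 0.096] z 0.0511 
middle_pot scene 269 [0.6346 0.2498] ext [0.096 0.095] z 0.052 
large_pot top 171 [0.6277 0.0968] ext [0.119 0.119] z 0.0594 
large_pot scene 313 [0.6287 0.099 ] ext [0.12 0.12] z 0.0598 
small_lid top 44 [ 0.4363 -0.2735] ext [0.02  0.021] z 0.0399 (array([ 0.427 , -0.2708]), array([0.101, 0.105]))
small_lid scene 49 [ 0.4369 -0.2723] ext [0.021 0.025] z 0.0412 (array([ 0.4375, -0.2685]), array([0.089, 0.094]))
middle_lid top 44 [0.4383 0.2753] ext [0.023 0.02 ] z 0.0408 (array([0.4302, 0.27  ]), array([0.128, 0.122]))
middle_lid scene 67 [0.4398 0.2785] ext [0.022 0.022] z 0.0414 (array([0.4381, 0.2751]), array([0.106, 0.118]))
large_lid top 41 [0.4481 0.0786] ext [0.02 0.02] z 0.0403 (array([0.4443, 0.0728]), array([0.159, 0.155]))
large_lid scene 59 [0.4486 0.0798] ext [0.023 0.023] z 0.0408 (array([0.4387, 0.0736]), array([0.147, 0.141]))
press top 46 [ 0.4407 -0.0914] ext [0.037 0.02 ] z 0.0512 (array([ 0.4483, -0.0872]), array([0.122, 0.125]))
press scene 73 [ 0.4488 -0.0891] ext [0.023 0.023] z 0.0507 (array([ 0.4633, -0.0826]), array([0.073, 0.084]))
square top 45 [ 0.6167 -0.2698] ext [0.023 0.023] z 0.0376 (array([ 0.6102, -0.2643]), array([0.125, 0.122]))
square scene 53 [ 0.6166 -0.2677] ext [0.022 0.022] z 0.0392 (array([ 0.6116, -0.2685]), array([0.121, 0.116]))
pink top 43 [ 0.3048 -0.277 ] ext [0.019 0.02 ] z 0.0397 (array([ 0.3028, -0.2698]), array([0.101, 0.098]))
pink scene 44 [ 0.304  -0.2754] ext [0.025 0.024] z 0.0398 (array([ 0.3039, -0.2727]), array([0.1  , 0.094]))
```

View pics/crop.png

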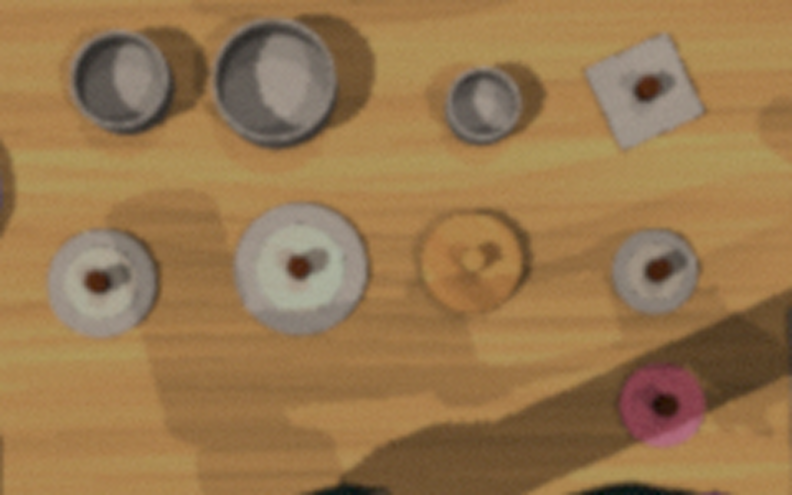

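The crop confirms three round grey steel lids with dark knobs and sizes that match the measurements. The pink lid, the square lid and the pale press are clearly different. I'll start with the small lid at (0.437, -0.273).

```bash
cat > go.py <<'E'
import sys,numpy as np
from rig import manip
from scipy.spatial.transform import Rotation as R
s=manip.get_state();w,x,y,z=s['ee_rot'];r=R.from_quat([x,y,z,w])
print(s['clock'],s['position'].round(4),'w',s['width'].round(4),'F',s['contact_force'].round(2),s['gripper_force'])
for a in sys.argv[1:]:
    t=np.array(eval(a));print(a,(r.inv().apply(t-s['position'])/.04).round(3))
E
python3 go.py .4366,-.273,.12 .4366,-.273,.016
```

```text
Traceback (most recent call last):
  File "go.py", line 5, in <module>
    print(s['clock'],s['position'].round(4),'w',s['width'].round(4),'F',s['contact_force'].round(2),s['gripper_force'])
                                                ^^^^^^^^^^^^^^^^
AttributeError: 'float' object has no attribute 'round'
```

Emit:
play_rows([
  [1.3, -0.7, 0.5, 0, 50],
  [2.6, -1.4, 1.1, 0, 50],
  [3.9, -2.1, 1.7, 0, 50],
  [5.2, -2.8, 2.2, 0, 50],
  [6.5, -3.4, 2.75, 0, 50],
], newtons=30)

```text
clock: 0.72
position: [0.4061, -0.3081, 0.121]
ee_rot: [0.0, 0.981, 0.192, 0.0]
contact_force: [0.4, -0.4, -0.2]
width: 0.0501
gripper_force: 0.0
```

```bash
python3 go.py .4366,-.273,.08 .4366,-.273,.016
```

```text
Traceback (most recent call last):
  File "go.py", line 5, in <module>
    print(s['clock'],s['position'].round(4),'w',s['width'].round(4),'F',s['contact_force'].round(2),s['gripper_force'])
                                                ^^^^^^^^^^^^^^^^
AttributeError: 'float' object has no attribute 'round'
```

```bash
sed -i "s/s\['width'\].round(4)/s['width']/" go.py; python3 go.py .4366,-.273,.08 .4366,-.273,.016
```

```text
0.725 [ 0.4061 -0.3081  0.121 ] w 0.05010837827237209 F [ 0.35 -0.37 -0.15] 0.0
.4366,-.273,.08 [ 1.036 -0.527  1.026]
.4366,-.273,.016 [ 1.036 -0.528  2.626]
```

Emit:
play_rows([
  [1.03, -0.53, 1.0, 0, 50],
  [1.03, -0.53, 1.0, 0, 50],
])

```text
clock: 0.98
position: [0.4348, -0.2703, 0.0787]
ee_rot: [-0.003, 0.981, 0.194, -0.002]
contact_force: [-0.5, 1.2, 0.1]
width: 0.0503
gripper_force: 0.0
```

```bash
cat > wr.py <<'E'
import sys,cv2,numpy as np
from rig import manip
from h import *
c=np.array(eval(sys.argv[1]));z0,z1=float(sys.argv[2]),float(sys.argv[3])
d=manip.get_image('wrist');P=cloud(d)
if len(sys.argv)>4: cv2.imwrite(sys.argv[4],d['img'][:,:,::-1])
Q=near(P,c,.03,z0,z1)
if len(Q): print(len(Q),'ctr',((Q[:,:2].min(0)+Q[:,:2].max(0))/2).round(4),'ext',np.ptp(Q[:,:2],axis=0).round(4),'z',np.median(Q[:,2]).round(4))
E
python3 wr.py .4366,-.273 .036 .046 pics/w1.png; python3 go.py .4366,-.273,.016
```

```text
899 ctr [ 0.4364 -0.2737] ext [0.0227 0.0232] z 0.0401
1.025 [ 0.4351 -0.2727  0.0802] w 0.05029080894409209 F [-0.21 -0.31  0.05] 0.0
.4366,-.273,.016 [0.035 0.027 1.606]
```

View pics/w1.png

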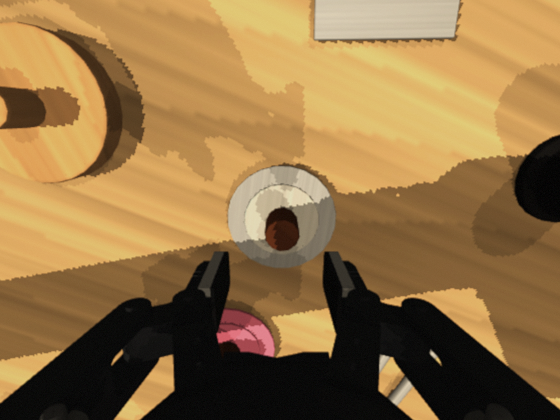

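The wrist view shows the small steel lid centred between the fingers with its knob at about (281,228). The pink lid is behind, outside the finger path. I'll descend and grip.

Emit:
play_rows([
  [0.03, 0.03, 0.8, 0, 50],
  [0.03, 0.03, 1.4, 0, 50],
  [0.03, 0.03, 1.6, 0, 50],
  [0.03, 0.03, 1.6, 0, 50],
  [0.03, 0.03, 1.6, 0, 20],
], newtons=40)

```text
clock: 1.65
position: [0.4376, -0.2763, 0.0189]
ee_rot: [0.001, 0.982, 0.191, 0.001]
contact_force: [-0.4, -0.6, 0.1]
width: 0.0329
gripper_force: 0.0
```

Emit:
play_rows([
  [0, 0, 0, 0, 15],
  [0, 0, 0, 0, 15],
  [0, 0, 0, 0, 15],
], newtons=40)

```text
clock: 2.02
position: [0.4377, -0.276, 0.019]
ee_rot: [0.001, 0.981, 0.192, 0.001]
contact_force: [-0.5, -0.8, 6.8]
width: 0.0227
gripper_force: 39.4
```

Emit:
play_rows([
  [0, 0, -0.4, 0, 15],
  [0, 0, -1.4, 0, 15],
  [0, 0, -2.4, 0, 15],
  [0, 0, -2.8, 0, 15],
  [0, 0, -2.8, 0, 15],
])

```text
clock: 2.65
position: [0.4379, -0.2758, 0.1312]
ee_rot: [0.001, 0.981, 0.192, 0.001]
contact_force: [-0.3, -0.0, -0.2]
width: 0.0228
gripper_force: 39.4
```

```bash
python3 go.py .6024,-.1058,.13 .6024,-.1058,.075
```

```text
2.65 [ 0.4379 -0.2758  0.1312] w 0.022785598438055683 F [-0.33 -0.01 -0.16] 39.38285529613495
.6024,-.1058,.13 [ 5.411 -2.389  0.031]
.6024,-.1058,.075 [ 5.408 -2.393  1.406]
```

```bash
cat > lid.py <<'E'
# held lid: plane + outline of its upper surfaces from the wrist view
import sys,cv2,numpy as np
from rig import manip
from h import *
r=float(sys.argv[1]);s=manip.get_state();p=s['position'];d=manip.get_image('wrist');P=cloud(d)
if len(sys.argv)>2: cv2.imwrite(sys.argv[2],d['img'][:,:,::-1])
Q=near(P,p[:2],r+.015,p[2]-.025,p[2]-.002)
h=np.histogram(Q[:,2]-p[2],bins=np.arange(-.025,0,.002));print(dict(zip((h[1]*1000).round(),h[0])))
m=Q[Q[:,2]<p[2]-.006];A=np.c_[m[:,:2]-p[:2],np.ones(len(m))];k=np.linalg.lstsq(A,m[:,2]-p[2],rcond=None)[0]
hull=cv2.convexHull(m[:,:2].astype(np.float32))[:,0];ch,rad=cv2.minEnclosingCircle(hull)
print('pos',p.round(4),'tilt deg',np.degrees(k[:2]).round(2),'z0',k[2].round(4),'ctr-tcp',(np.array(ch)-p[:2]).round(4),'rad',rad)
E
python3 lid.py .042 pics/w2.png
```

```text
{np.float64(-25.0): np.int64(0), np.float64(-23.0): np.int64(0), np.float64(-21.0): np.int64(0), np.float64(-19.0): np.int64(0), np.float64(-17.0): np.int64(0), np.float64(-15.0): np.int64(7), np.float64(-13.0): np.int64(1984), np.float64(-11.0): np.int64(5084), np.float64(-9.0): np.int64(2088), np.float64(-7.0): np.int64(34), np.float64(-5.0): np.int64(53), np.float64(-3.0): np.int64(26)}
pos [ 0.4379 -0.2758  0.1312] tilt deg [ 0.14 -0.06] z0 -0.0101 ctr-tcp [-0.0005 -0.0003] rad 0.042244233191013336
```

View pics/w2.png

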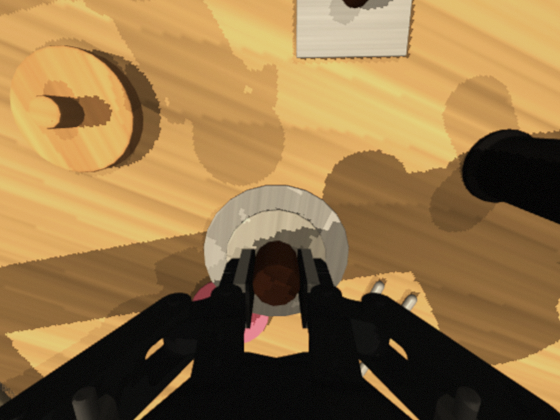

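The small lid hangs level and centred on the TCP (knob about (277,272)), and the fingers hold it well. I'll carry it close to the pot and look again.

Emit:
play_rows([
  [1.0, -0.5, 0, 0, 15],
  [2.2, -1.2, 0, 0, 15],
  [3.2, -1.9, 0, 0, 15],
  [3.5, -2.3, 0, 0, 15],
  [3.5, -2.3, 0, 0, 15],
])

```text
clock: 3.32
position: [0.5312, -0.1361, 0.1285]
ee_rot: [-0.001, 0.981, 0.193, -0.001]
contact_force: [0.7, -0.2, -1.0]
width: 0.0225
gripper_force: 39.4
```

```bash
cat > pot.py <<'E'
import sys,cv2,numpy as np
from rig import manip
from h import *
c=np.array(eval(sys.argv[1]));r,h=float(sys.argv[2]),float(sys.argv[3])
d=manip.get_image('wrist');P=cloud(d)
if len(sys.argv)>4: cv2.imwrite(sys.argv[4],d['img'][:,:,::-1])
Q=near(P,c,r+.02,h-.004,h+.004);o=circ(Q,r-.002)
a=np.degrees(np.arctan2(*(Q[:,:2]-o).T));print(len(Q),'ctr',o.round(4),'ext',np.ptp(Q[:,:2],axis=0).round(4),'z',np.median(Q[:,2]).round(4),'arc bins',np.histogram(a,8,(-180,180))[0])
E
python3 pot.py .6022,-.1058 .036 .045; python3 lid.py .042|tail -1;python3 go.py .6022,-.106,.13 .6022,-.106,.065
```

```text
1718 ctr [ 0.6021 -0.1055] ext [0.0713 0.0711] z 0.044 arc bins [196 185 191 215 235 249 236 211]
pos [ 0.5311 -0.1372  0.1288] tilt deg [-0.18  0.1 ] z0 -0.0101 ctr-tcp [-0.0005 -0.0002] rad 0.04213332384824753
3.425 [ 0.5312 -0.1379  0.129 ] w 0.022411374744621595 F [-0.49  1.14 -0.27] 39.41358804702759
.6022,-.106,.13 [ 1.945 -0.071 -0.028]
.6022,-.106,.065 [ 1.948 -0.071  1.597]
```

Emit:
play_rows([
  [0.7, 0, 0, 0, 15],
  [1.5, -0.05, 0, 0, 15],
  [1.95, -0.08, 0.4, 0, 15],
  [1.95, -0.08, 1.0, 0, 15],
  [1.95, -0.08, 1.0, 0, 15],
])

```text
clock: 4.05
position: [0.6004, -0.1053, 0.0866]
ee_rot: [-0.001, 0.982, 0.191, -0.003]
contact_force: [0.3, 0.4, -0.7]
width: 0.0224
gripper_force: 39.4
```

Emit:
play_rows([
  [0, 0, 0, 0, 15],
  [0, 0, 0, 0, 15],
])

```text
clock: 4.3
position: [0.6036, -0.1056, 0.0906]
ee_rot: [0.0, 0.981, 0.191, 0.001]
contact_force: [0.3, -0.7, -0.5]
width: 0.0227
gripper_force: 39.4
```

```bash
python3 go.py .6025,-.1053,.06; python3 lid.py .042|tail -1
```

```text
4.3 [ 0.6036 -0.1056  0.0906] w 0.022723400474930783 F [ 0.29 -0.66 -0.47] 39.3919962644577
.6025,-.1053,.06 [-0.023 -0.018  0.765]
pos [ 0.6036 -0.1056  0.0906] tilt deg [0.02 0.03] z0 -0.0101 ctr-tcp [-0.0006 -0.0002] rad 0.042082738131284714
```

Emit:
play_rows([
  [-0.02, -0.02, 0.25, 0, 15],
  [-0.02, -0.02, 0.5, 0, 15],
  [-0.02, -0.02, 0.65, 0, 15],
  [-0.02, -0.02, 0.74, 0, 15],
  [-0.02, -0.02, 0.74, 0, 15],
])

```text
clock: 4.97
position: [0.6021, -0.1045, 0.0597]
ee_rot: [-0.0, 0.981, 0.192, -0.0]
contact_force: [0.0, -0.5, 0.5]
width: 0.0226
gripper_force: 39.4
```

Emit:
play_rows([
  [0, 0, 0, 0, 15],
  [0, 0, 0.02, 0, 15],
  [0, 0, 0.04, 0, 15],
  [0, 0, 0.04, 0, 15],
])

```text
clock: 5.48
position: [0.6022, -0.1046, 0.0585]
ee_rot: [0.0, 0.981, 0.192, -0.0]
contact_force: [-0.6, -0.4, -0.5]
width: 0.0229
gripper_force: 39.4
```

Emit:
play_rows([
  [0, 0, 0.01, 0, 15],
  [0, 0, 0.02, 0, 15],
  [0, 0, 0.02, 0, 15],
])

```text
clock: 5.85
position: [0.6022, -0.1046, 0.058]
ee_rot: [0.0, 0.981, 0.192, 0.0]
contact_force: [-0.9, 1.0, 1.6]
width: 0.0223
gripper_force: 39.7
```

Emit:
play_rows([
  [0, 0, 0.01, 0, 15],
  [0, 0, 0.02, 0, 15],
  [0, 0, 0.02, 0, 15],
])

```text
clock: 6.22
position: [0.6022, -0.1046, 0.058]
ee_rot: [0.0, 0.981, 0.192, 0.0]
contact_force: [-2.3, -0.1, 6.7]
width: 0.0224
gripper_force: 40.1
```

Contact: the lid is seated with about 6 N. I'll open the fingers slightly, then retreat.

Emit:
play_rows([
  [0, 0, 0, 0, 26],
  [0, 0, -0.02, 0, 34],
  [0, 0, -0.02, 0, 50],
  [0, 0, -0.02, 0, 50],
])

```text
clock: 6.72
position: [0.6022, -0.1046, 0.0575]
ee_rot: [-0.0, 0.981, 0.192, -0.0]
contact_force: [0.3, -0.3, -0.0]
width: 0.05
gripper_force: 0.0
```

Emit:
play_rows([
  [0, 0, -0.3, 0, 50],
  [0, 0, -1.3, 0, 50],
  [0, 0, -2.0, 0, 50],
  [0, 0, -2.0, 0, 50],
])

```text
clock: 7.22
position: [0.6042, -0.1052, 0.1411]
ee_rot: [0.002, 0.981, 0.192, 0.003]
contact_force: [0.1, 0.1, 0.1]
width: 0.0496
gripper_force: 0.0
```

```bash
python3 - <<'E'
from rig import manip
import cv2,numpy as np
from h import *
for n in('wrist','scene'):
    d=manip.get_image(n);P=cloud(d)
    Q=near(P,np.array([.602,-.105]),.05,.044,.054);K=near(P,np.array([.602,-.105]),.03,.072,.09)
    h,rad=cv2.minEnclosingCircle(Q[:,:2].astype(np.float32)) 
    k=np.linalg.lstsq(np.c_[Q[:,:2]-h,np.ones(len(Q))],Q[:,2],rcond=None)[0]
    print(n,len(Q),np.round(h,4),rad,'tilt',np.degrees(k[:2]).round(2),k[2],'knob',len(K),np.median(K[:,2]) if len(K) else 0)
    cv2.imwrite(f'pics/a_{n}.png',d['img'][:,:,::-1])
E
python3 go.py .448,.0786,.10 .448,.0786,.02
```

```text
wrist 6219 [ 0.6017 -0.1047] 0.04192003607749939 tilt [-0.02  0.01] 0.048049864088698796 knob 761 0.07902267407556461
scene 516 [ 0.6014 -0.1043] 0.042593203485012054 tilt [0.12 0.18] 0.04956495168248964 knob 60 0.07999482212729131
7.325 [ 0.6019 -0.1045  0.1378] w 0.049817748347406585 F [-0.    0.53 -0.16] 0.0
.448,.0786,.10 [-1.843 -5.689  0.944]
.448,.0786,.02 [-1.843 -5.69   2.944]
```

View pics/a_wrist.png

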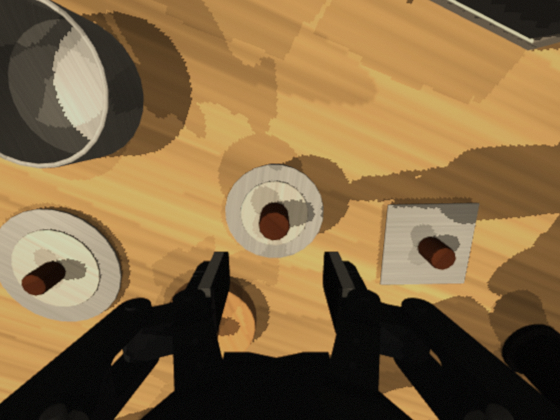

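The small lid is seated level on its pot: knob top at z 0.080 (274,222), tilt under 0.2°. Next is the large lid.

Emit:
play_rows([
  [-0.4, -1.2, 0, 0, 50],
  [-0.9, -2.6, 0, 0, 50],
  [-1.3, -4.0, 0, 0, 50],
  [-1.7, -5.2, 0.3, 0, 50],
  [-1.84, -5.69, 0.8, 0, 50],
])

```text
clock: 7.95
position: [0.4451, 0.0803, 0.1046]
ee_rot: [-0.0, 0.981, 0.193, -0.001]
contact_force: [1.0, -0.4, -1.2]
width: 0.0499
gripper_force: 0.0
```

Emit:
play_rows([
  [0, 0, 0, 0, 50],
  [0, 0, 0, 0, 50],
])

```text
clock: 8.2
position: [0.4493, 0.0781, 0.1057]
ee_rot: [0.0, 0.981, 0.192, 0.0]
contact_force: [-0.0, -1.4, 0.2]
width: 0.0497
gripper_force: 0.0
```

```bash
python3 wr.py .448,.0786 .036 .046; python3 go.py .448,.0786,.02
```

```text
711 ctr [0.448  0.0792] ext [0.0225 0.0232] z 0.04
8.25 [0.4498 0.0779 0.106 ] w 0.04986195610031437 F [ 0.07  0.41 -0.67] 0.0
.448,.0786,.02 [-0.036 -0.035  2.15 ]
```

Emit:
play_rows([
  [-0.02, -0.04, 0.8, 0, 50],
  [-0.02, -0.04, 1.5, 0, 50],
  [-0.02, -0.04, 2.0, 0, 50],
  [-0.02, -0.04, 2.14, 0, 50],
  [-0.02, -0.04, 2.14, 0, 50],
])

```text
clock: 8.88
position: [0.448, 0.0793, 0.0203]
ee_rot: [0.0, 0.982, 0.191, 0.0]
contact_force: [0.2, 0.5, -0.6]
width: 0.0498
gripper_force: 0.0
```

Emit:
play_rows([
  [0, 0, 0, 0, 30],
  [0, 0, 0, 0, 15],
  [0, 0, 0, 0, 15],
  [0, 0, 0, 0, 15],
  [0, 0, 0, 0, 15],
], newtons=50)

```text
clock: 9.5
position: [0.448, 0.0796, 0.0212]
ee_rot: [0.0, 0.981, 0.192, 0.001]
contact_force: [-0.7, -0.6, 6.7]
width: 0.0223
gripper_force: 49.1
```

Emit:
play_rows([
  [0, 0, -0.4, 0, 15],
  [0, 0, -1.3, 0, 15],
  [0, 0, -2.3, 0, 15],
  [0, 0, -2.9, 0, 15],
  [0, 0, -2.9, 0, 15],
])

```text
clock: 10.12
position: [0.4482, 0.0799, 0.1377]
ee_rot: [0.0, 0.981, 0.192, 0.002]
contact_force: [-0.8, 0.9, -1.3]
width: 0.0223
gripper_force: 49.2
```

```bash
python3 lid.py .066; python3 pot.py .628,.0973 .06 .06 pics/w3.png; python3 go.py .628,.0973,.14
```

```text
{np.float64(-25.0): np.int64(0), np.float64(-23.0): np.int64(0), np.float64(-21.0): np.int64(0), np.float64(-19.0): np.int64(0), np.float64(-17.0): np.int64(8), np.float64(-15.0): np.int64(6523), np.float64(-13.0): np.int64(14092), np.float64(-11.0): np.int64(6429), np.float64(-9.0): np.int64(39), np.float64(-7.0): np.int64(46), np.float64(-5.0): np.int64(65), np.float64(-3.0): np.int64(29)}
pos [0.4482 0.0799 0.1377] tilt deg [-0.11 -0.01] z0 -0.012 ctr-tcp [-0.0005 -0.0003] rad 0.06599810719490051
1379 ctr [0.6277 0.0986] ext [0.0548 0.0982] z 0.059 arc bins [437 476 466   0   0   0   0   0]
10.225 [0.4462 0.0798 0.1354] w 0.02198286684827043 F [-0.2   0.7  -2.16] 49.154040813446045
.628,.0973,.14 [ 4.376  1.306 -0.121]
```

Emit:
play_rows([
  [0.5, 0.1, 0, 0, 15],
  [1.3, 0.4, 0, 0, 15],
  [2.0, 0.6, 0, 0, 15],
  [2.3, 0.7, 0, 0, 15],
  [2.3, 0.7, 0, 0, 15],
])

```text
clock: 10.85
position: [0.5421, 0.0884, 0.1346]
ee_rot: [-0.0, 0.981, 0.192, -0.002]
contact_force: [0.2, -0.3, -2.7]
width: 0.0223
gripper_force: 49.2
```

Emit:
play_rows([
  [0, 0, 0, 0, 15],
  [0, 0, 0, 0, 15],
])

```text
clock: 11.1
position: [0.5415, 0.0884, 0.136]
ee_rot: [-0.0, 0.981, 0.192, -0.001]
contact_force: [0.1, 0.0, -1.9]
width: 0.0223
gripper_force: 49.2
```

```bash
python3 pot.py .628,.0973 .06 .06; python3 go.py .628,.0973,.14;python3 lid.py .066|tail -1
```

```text
2721 ctr [0.6271 0.0981] ext [0.105 0.119] z 0.059 arc bins [241   0  37 400 495 550 541 457]
11.15 [0.5418 0.0884 0.1362] w 0.02235518243021716 F [ 0.67  0.26 -1.92] 49.15873110294342
.628,.0973,.14 [ 2.079  0.605 -0.096]
pos [0.5418 0.0884 0.1362] tilt deg [-0.4  -0.04] z0 -0.012 ctr-tcp [-0.0011 -0.0003] rad 0.06638842821121216
```

Emit:
play_rows([
  [0.6, 0.2, 0, 0, 15],
  [1.3, 0.4, 0, 0, 15],
  [1.9, 0.55, 0.1, 0, 15],
  [2.08, 0.58, 0.5, 0, 15],
  [2.08, 0.58, 0.9, 0, 15],
])

```text
clock: 11.82
position: [0.6275, 0.0983, 0.0986]
ee_rot: [-0.0, 0.981, 0.192, -0.001]
contact_force: [-0.2, -0.4, -2.1]
width: 0.0221
gripper_force: 49.2
```

Emit:
play_rows([
  [0, 0, 0, 0, 15],
  [0, 0, 0, 0, 15],
  [0, 0, 0, 0, 15],
])

```text
clock: 12.2
position: [0.6287, 0.0982, 0.1009]
ee_rot: [0.0, 0.981, 0.192, 0.001]
contact_force: [0.1, -0.5, -1.5]
width: 0.0221
gripper_force: 49.2
```

```bash
python3 go.py .628,.0983,.077; python3 lid.py .066|tail -1
```

```text
12.2 [0.6287 0.0982 0.1009] w 0.022120717988002518 F [ 0.08 -0.47 -1.52] 49.16134536266327
.628,.0983,.077 [-0.016 -0.009  0.597]
pos [0.6287 0.0982 0.1009] tilt deg [-0.3  -0.03] z0 -0.0121 ctr-tcp [-0.0009 -0.0002] rad 0.06616899371147156
```

Emit:
play_rows([
  [0, 0, 0.2, 0, 15],
  [0, 0, 0.38, 0, 15],
  [0, 0, 0.5, 0, 15],
  [0, 0, 0.58, 0, 15],
  [0, 0, 0.58, 0, 15],
])

```text
clock: 12.88
position: [0.6284, 0.0982, 0.0765]
ee_rot: [0.0, 0.981, 0.192, -0.0]
contact_force: [-0.5, -0.0, -2.3]
width: 0.0225
gripper_force: 49.2
```

Emit:
play_rows([
  [0, 0, 0, 0, 15],
  [0, 0, 0.01, 0, 15],
  [0, 0, 0.02, 0, 15],
  [0, 0, 0.03, 0, 15],
  [0, 0, 0.03, 0, 15],
])

```text
clock: 13.5
position: [0.6286, 0.0982, 0.0757]
ee_rot: [0.0, 0.981, 0.192, -0.0]
contact_force: [0.4, -0.6, -1.6]
width: 0.0221
gripper_force: 49.2
```

Emit:
play_rows([
  [0, 0, 0.01, 0, 15],
  [0, 0, 0.02, 0, 15],
  [0, 0, 0.02, 0, 15],
])

```text
clock: 13.88
position: [0.6286, 0.0983, 0.0753]
ee_rot: [0.0, 0.981, 0.192, 0.0]
contact_force: [-1.6, -0.0, 1.0]
width: 0.0224
gripper_force: 49.5
```

Emit:
play_rows([
  [0, 0, 0.01, 0, 15],
  [0, 0, 0.01, 0, 15],
])

```text
clock: 14.12
position: [0.6286, 0.0983, 0.0752]
ee_rot: [0.0, 0.981, 0.192, 0.0]
contact_force: [-2.2, -0.1, 5.2]
width: 0.0224
gripper_force: 49.7
```

Emit:
play_rows([
  [0, 0, 0, 0, 26],
  [0, 0, -0.02, 0, 34],
  [0, 0, -0.02, 0, 50],
  [0, 0, -0.02, 0, 50],
])

```text
clock: 14.62
position: [0.6286, 0.0982, 0.0751]
ee_rot: [0.0, 0.981, 0.192, -0.0]
contact_force: [-0.1, -0.3, -0.3]
width: 0.0503
gripper_force: 0.0
```

Emit:
play_rows([
  [0, 0, -0.3, 0, 50],
  [0, 0, -1.2, 0, 50],
  [0, 0, -1.8, 0, 50],
  [0, 0, -1.8, 0, 50],
])

```text
clock: 15.12
position: [0.6304, 0.0984, 0.1503]
ee_rot: [0.0, 0.981, 0.192, 0.003]
contact_force: [-0.3, 0.1, -0.8]
width: 0.05
gripper_force: 0.0
```

```bash
cat > chk.py <<'E'
import sys,cv2,numpy as np
from rig import manip
from h import *
c=np.array(eval(sys.argv[1]));r,h=map(float,sys.argv[2:4])
for n in('wrist','scene'):
    d=manip.get_image(n);P=cloud(d)
    Q=near(P,c,r+.008,h-.001,h+.009);K=near(P,c,.03,h+.027,h+.045)
    o,rad=cv2.minEnclosingCircle(Q[:,:2].astype(np.float32))
    k=np.linalg.lstsq(np.c_[Q[:,:2]-o,np.ones(len(Q))],Q[:,2],rcond=None)[0]
    print(n,len(Q),np.round(o,4),rad,'tilt',np.degrees(k[:2]).round(2),k[2],'knob',len(K),np.median(K[:,2]) if len(K) else 0)
E
python3 chk.py .628,.098 .066 .06
python3 go.py .4385,.2757,.10
```

```text
wrist 17232 [0.6279 0.0981] 0.06613589823246002 tilt [-0.13 -0.04] 0.0631984715184352 knob 788 0.09405494326904199
scene 1692 [0.6287 0.0985] 0.06616506725549698 tilt [-0.15 -0.06] 0.06472411228623048 knob 73 0.09525414767864536
15.225 [0.6283 0.0982 0.1472] w 0.04990183544336947 F [-1.25  0.02 -0.16] 0.0
.4385,.2757,.10 [-2.726 -5.896  1.18 ]
```

The large lid is seated level (knob top 0.095). Now the middle lid.

Emit:
play_rows([
  [-0.6, -1.3, 0, 0, 50],
  [-1.2, -2.6, 0, 0, 50],
  [-1.9, -4.0, 0, 0, 50],
  [-2.5, -5.3, 0.4, 0, 50],
  [-2.73, -5.9, 1.0, 0, 50],
])

```text
clock: 15.85
position: [0.4354, 0.277, 0.1062]
ee_rot: [-0.0, 0.981, 0.193, -0.001]
contact_force: [0.7, -0.6, -0.2]
width: 0.0504
gripper_force: 0.0
```

Emit:
play_rows([
  [0, 0, 0, 0, 50],
  [0, 0, 0, 0, 50],
  [0, 0, 0, 0, 50],
])

```text
clock: 16.23
position: [0.4402, 0.2753, 0.1078]
ee_rot: [0.0, 0.982, 0.191, 0.001]
contact_force: [-0.2, -0.9, -0.6]
width: 0.05
gripper_force: 0.0
```

```bash
python3 wr.py .4388,.2757 .036 .046; python3 go.py .4388,.2763,.0205
```

```text
694 ctr [0.4382 0.2777] ext [0.0229 0.0236] z 0.04
16.275 [0.4401 0.2753 0.1078] w 0.04987343677621365 F [0.44 0.96 0.27] 0.0
.4388,.2763,.0205 [-0.023 -0.035  2.182]
```

Emit:
play_rows([
  [-0.02, -0.07, 0.8, 0, 50],
  [-0.02, -0.07, 1.5, 0, 50],
  [-0.02, -0.07, 2.0, 0, 50],
  [-0.02, -0.07, 2.17, 0, 50],
  [-0.02, -0.07, 2.17, 0, 50],
])

```text
clock: 16.9
position: [0.4375, 0.2779, 0.0206]
ee_rot: [0.0, 0.982, 0.191, 0.0]
contact_force: [-0.2, -0.2, -0.3]
width: 0.0503
gripper_force: 0.0
```

Emit:
play_rows([
  [0, 0, 0, 0, 30],
  [0, 0, 0, 0, 15],
  [0, 0, 0, 0, 15],
  [0, 0, 0, 0, 15],
  [0, 0, 0, 0, 15],
], newtons=50)

```text
clock: 17.52
position: [0.4377, 0.2784, 0.0216]
ee_rot: [-0.0, 0.981, 0.192, 0.001]
contact_force: [-0.1, -0.7, 6.1]
width: 0.0219
gripper_force: 49.2
```

Emit:
play_rows([
  [0, 0, -0.4, 0, 15],
  [0, 0, -1.3, 0, 15],
  [0, 0, -2.3, 0, 15],
  [0, 0, -2.9, 0, 15],
  [0, 0, -2.9, 0, 15],
])

```text
clock: 18.15
position: [0.4379, 0.2788, 0.1382]
ee_rot: [-0.001, 0.981, 0.192, 0.002]
contact_force: [0.4, 0.2, -1.2]
width: 0.0223
gripper_force: 49.1
```

Emit:
play_rows([
  [0.5, 0.1, 0, 0, 15],
  [1.3, 0.4, 0, 0, 15],
  [2.0, 0.8, 0, 0, 15],
  [2.3, 1.0, 0, 0, 15],
  [2.3, 1.0, 0, 0, 15],
])

```text
clock: 18.77
position: [0.5367, 0.2751, 0.1351]
ee_rot: [0.0, 0.982, 0.191, -0.001]
contact_force: [-1.0, -0.1, -0.6]
width: 0.0223
gripper_force: 49.1
```

Emit:
play_rows([
  [0, 0, 0, 0, 15],
  [0, 0, 0, 0, 15],
  [0, 0, 0, 0, 15],
])

```text
clock: 19.15
position: [0.5364, 0.2759, 0.1368]
ee_rot: [0.0, 0.981, 0.192, 0.0]
contact_force: [0.2, -1.0, -1.3]
width: 0.0221
gripper_force: 49.1
```

```bash
python3 pot.py .634,.248 .048 .052; python3 go.py .634,.248,.14;python3 lid.py .054
```

```text
2455 ctr [0.6335 0.2497] ext [0.0957 0.0954] z 0.051 arc bins [291 249 244 276 318 361 372 344]
19.2 [0.5366 0.2759 0.1368] w 0.022150005028731597 F [ 0.01  0.06 -0.74] 49.068403244018555
.634,.248,.14 [ 1.993  1.562 -0.08 ]
{np.float64(-25.0): np.int64(0), np.float64(-23.0): np.int64(0), np.float64(-21.0): np.int64(0), np.float64(-19.0): np.int64(0), np.float64(-17.0): np.int64(70), np.float64(-15.0): np.int64(8159), np.float64(-13.0): np.int64(7369), np.float64(-11.0): np.int64(1558), np.float64(-9.0): np.int64(36), np.float64(-7.0): np.int64(58), np.float64(-5.0): np.int64(61), np.float64(-3.0): np.int64(23)}
pos [0.5366 0.2759 0.1368] tilt deg [-0.23 -0.06] z0 -0.0126 ctr-tcp [-0.0004 -0.    ] rad 0.05421721935272217
```

Emit:
play_rows([
  [0.6, 0.5, 0, 0, 15],
  [1.3, 1.0, 0, 0, 15],
  [1.9, 1.4, 0.1, 0, 15],
  [2.01, 1.52, 0.6, 0, 15],
  [2.01, 1.52, 1.1, 0, 15],
])

```text
clock: 19.88
position: [0.6335, 0.2493, 0.0907]
ee_rot: [-0.0, 0.982, 0.191, -0.001]
contact_force: [0.2, 0.8, -1.0]
width: 0.0222
gripper_force: 49.1
```

Emit:
play_rows([
  [0, 0, 0, 0, 15],
  [0, 0, 0, 0, 15],
  [0, 0, 0, 0, 15],
])

```text
clock: 20.25
position: [0.6347, 0.25, 0.0935]
ee_rot: [-0.0, 0.981, 0.192, 0.001]
contact_force: [0.4, -0.9, -1.7]
width: 0.0219
gripper_force: 49.1
```

```bash
python3 go.py .634,.2497,.069; python3 lid.py .054|tail -1
```

```text
20.25 [0.6347 0.25   0.0935] w 0.021930466160071695 F [ 0.38 -0.86 -1.66] 49.09636974334717
.634,.2497,.069 [-0.019 -0.     0.613]
pos [0.6347 0.25   0.0935] tilt deg [-0.14 -0.03] z0 -0.0126 ctr-tcp [-0.0001 -0.0002] rad 0.054135341197252274
```

Emit:
play_rows([
  [-0.01, 0, 0.2, 0, 15],
  [-0.01, 0, 0.38, 0, 15],
  [-0.01, 0, 0.5, 0, 15],
  [-0.01, 0, 0.59, 0, 15],
  [-0.01, 0, 0.59, 0, 15],
])

```text
clock: 20.92
position: [0.6339, 0.2494, 0.0684]
ee_rot: [0.0, 0.981, 0.192, -0.0]
contact_force: [0.9, -0.8, -1.1]
width: 0.0225
gripper_force: 49.1
```

Emit:
play_rows([
  [0, 0, 0, 0, 15],
  [0, 0, 0.01, 0, 15],
  [0, 0, 0.02, 0, 15],
  [0, 0, 0.03, 0, 15],
  [0, 0, 0.03, 0, 15],
])

```text
clock: 21.55
position: [0.6341, 0.2495, 0.0677]
ee_rot: [0.0, 0.981, 0.192, 0.0]
contact_force: [0.5, -0.3, -1.0]
width: 0.0218
gripper_force: 49.1
```

Emit:
play_rows([
  [0, 0, 0.01, 0, 15],
  [0, 0, 0.01, 0, 15],
])

```text
clock: 21.8
position: [0.6342, 0.2494, 0.0677]
ee_rot: [0.0, 0.981, 0.192, 0.0]
contact_force: [-0.8, -0.2, 1.5]
width: 0.022
gripper_force: 49.2
```

Contact is starting. One more small step, then release.

Emit:
play_rows([
  [0, 0, 0.01, 0, 15],
  [0, 0, 0.01, 0, 15],
])

```text
clock: 22.05
position: [0.6341, 0.2494, 0.0677]
ee_rot: [0.0, 0.981, 0.192, 0.0]
contact_force: [-1.3, -0.2, 5.5]
width: 0.0218
gripper_force: 49.4
```

Emit:
play_rows([
  [0, 0, 0, 0, 26],
  [0, 0, -0.02, 0, 34],
  [0, 0, -0.02, 0, 50],
  [0, 0, -0.02, 0, 50],
])

```text
clock: 22.55
position: [0.6341, 0.2494, 0.0675]
ee_rot: [0.0, 0.981, 0.192, -0.0]
contact_force: [-0.7, -0.1, 0.6]
width: 0.0501
gripper_force: 0.0
```

Emit:
play_rows([
  [0, 0, -0.3, 0, 50],
  [0, 0, -1.2, 0, 50],
  [0, 0, -1.8, 0, 50],
  [0, 0, -1.8, 0, 50],
  [0, 0, -1.8, 0, 50],
])

```text
clock: 23.18
position: [0.6335, 0.2493, 0.1391]
ee_rot: [0.0, 0.981, 0.192, -0.001]
contact_force: [0.7, -0.4, -0.3]
width: 0.0498
gripper_force: 0.0
```

```bash
python3 chk.py .634,.2495 .054 .052; python3 - <<'E'
from rig import manip
import cv2
d=manip.get_image('scene');cv2.imwrite('pics/end.png',d['img'][:,:,::-1])
E
```

```text
wrist 11836 [0.6339 0.2493] 0.05425943806767464 tilt [-0.07 -0.02] 0.0551282084180883 knob 826 0.08601327500497016
scene 1313 [0.6342 0.2499] 0.05396125093102455 tilt [-0.19 -0.04] 0.05663752092355282 knob 82 0.08684690827352771
```

View pics/end.png

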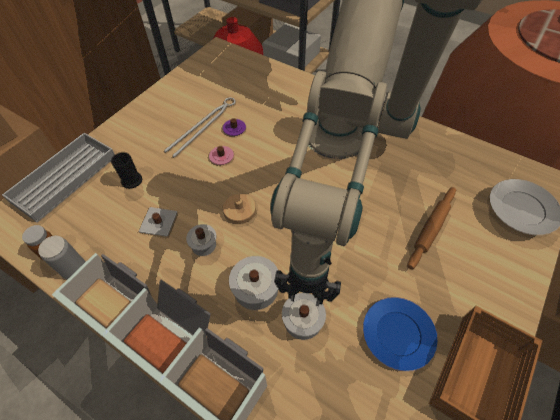

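All three pots are covered, at (201,238), (255,282) and (304,315). The lids are level with knob tops at the seated heights, and the other items are where they were.

```bash
python3 -c "
from rig import manip
print(manip.sign_off())"
```

```text
the job is handed in; nothing more can be done
None
```

The three round steel lids are each seated level on the pot of their own size, the other items were left alone, and I handed the job in at about 23 s; no verdict came back.

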